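Pull the loose-capped bottle from the rack

TASK

One of the three bottles in the grey rack has a cap that is not screwed home: it stands higher than the others, shows a red band beneath it, and its white bar is askew to the bottle. Confirm that it is loose by test-twisting that cap about an eighth of a turn further anticlockwise (seen from above) with the bottle still in the rack, then take that bottle out and set it down upright on the floor of the red reject tray, without dropping it. Leave the two tight bottles in the rack as they are.

Things in the scene. Friction and masses are not known exactly. Their poses are not given: they have to be found in the camera images.
- loose_bottle: white square bottle, 50 x 50 mm, 80 mm to the shoulder, 0.14 to 0.3 kg. Blue cap 39 mm across, 97 to 123 mm above the origin, LOOSE, 10 mm of red neck below it; it can carry the bottle. Origin: centre of underside; z up, x, y square to the faces. Stands in a fixed grey rack 84 x 260 x 30 mm: 3 square pockets 24 mm deep, 85 mm apart along the bottles' y, which stop it turning.
- loose_cap (a joint): turn of the loose cap on its bottle, rad, growing anticlockwise seen from above. 0 is tightened (a stop, white bar square to the bottle); it starts at about 0.35 to 0.6 and turns easily (0.06 N m of friction, no spring) to a stop at 1.9. The cap does not rise or come off as it turns.
- tight_bottle_1: white square bottle as loose_bottle (50 x 50 mm, 80 mm to the shoulder, 200 g, blue cap 39 mm across and 26 mm high), but its cap is TIGHT: it does not turn, spans 87 to 113 mm above the origin, and its white bar is square to the bottle. Origin: centre of the underside. Stands in another pocket of the same rack.
- tight_bottle_2: white square bottle as loose_bottle (50 x 50 mm, 80 mm to the shoulder, 200 g, blue cap 39 mm across and 26 mm high), but its cap is TIGHT: it does not turn, spans 87 to 113 mm above the origin, and its white bar is square to the bottle. Origin: centre of the underside. Stands in another pocket of the same rack.
- reject_tray: an open red plastic tray fixed to the table, 180 (x) x 150 (y) x 40 mm high, walls and floor 5 mm thick. Origin: centre of its underside; z up. The inner floor is 5 mm above the origin.

How it is judged:
By the outcome, as a careful person would: the job done as asked, in the order asked, and still so for the second after the job is handed in, with the robot touching nothing.
It also fails if it takes over 46 s, if anything falls off the work surface, if the arm or the gripper's body presses on something with over 40 N, if the wrist force passes 120 N, or if a joint passes its speed limit or range.

ROBOT

A 6-joint arm with a two-finger parallel gripper is mounted at the origin on the work surface. World frame = base frame: x ahead of the robot, y to its left, z up, the work surface at z = 0. Lengths are in m, angles in rad, forces in N, time in s.
With the tool pointing down it reaches from about 0.3 to 0.95 m from the base axis. Payload 3.1 kg.
Tool frame: the origin (TCP) lies midway between the tips of the shut fingers; the grasp point (between the pads) lies 19 mm behind it; z points along the fingers, y is the line along which they close (so a half turn about z gives the same grasp; the last joint's range is limited). The gripper opens to 85 mm and grips with 20 to 120 N. Pads are 22 mm wide; open, the fingers measure 114 mm over their backs; the gripper's body (76 mm by 85 mm) begins 54 mm behind the grasp point. The pads swing forward as they close: fully open they stand 13 mm farther back than shut.
Start: joints at [1.129, 0.308, 1.634, -0, 1.2, -0.07], TCP at [0.227, 0.582, 0.231] pointing down, gripper open.
Joint ranges: [-3.06, 3.06], [-0.79, 1.96], [0.05, 2.63], [-1.19, 4.34], [0.05, 2.64], [-2.94, 2.94]. Speed limits (rad/s): [2.79, 2.79, 3.14, 3.14, 3.14, 3.14].

INTERFACE

Orientations are given as a unit quaternion [x, y, z, w].
In Python, from workcell import manip gives the robot as it stands.
- The arm moves only by the tool apply_moves, never from a script. Its argument "commands" is text: rows parted by semicolons, each of 6 numbers parted by spaces: the shift along the tool's x, y, z normalised to -1 to 1, where 1 is 0.3 m, then the turn, a rotation vector about the tool's x, y, z normalised to -1 to 1, where 1 is 90 degrees. In form: dx dy dz ax ay az; .... A call has 1 to 8 rows; each row is the pose to reach, as a shift and turn from the pose commanded when the call began, along the tool's axes at that moment; what a row does not reach only later rows make up. A row lasts 1/10 s, in which the tool goes at most 50 mm and 8.59 degrees, less where a joint would pass 70% of its speed; a pose out of reach is approached as far as the arm can. A call with a number of a shift or a turn outside -1 to 1 is refused whole. A call with a gripper value outside its range is refused whole. "fingers" is the opening, from 0 (shut) to 1 (fully open), set as the call begins (left out, the last holds). The fingers move at their own pace and stop on an object; "squeeze" is the grip in N (left out, the last holds). Time passes only in rows, so rows that repeat a pose let the fingers close. It gives the time, the measured TCP pose, the force, the opening and the grip force at its end, in the units of the state.
- manip.get_state(): the state, without advancing time (a new reading comes with each control period).
- manip.grab_frame(name): name is "scene" or "top"; returns the picture (384x512x3 uint8, blue, green, red); there is no depth.
- manip.camera_model(name): a dict with "fx", "fy", "cx", "cy" (pixels), "dist" ([k1, k2, p1, p2, k3] as OpenCV has them; the pictures are not rectified), "rvec" (rotation vector, rad) and "tvec" (3), from world to camera coordinates, as OpenCV has them. Camera axes: x right, y down, z forward; pixel columns grow to the right and rows downward; lengths in m; the calibration is good to about 2 mm. A picture is of the moment at which its call begins. camera_model takes no time and is no camera call.
- manip.finish_job(): hands the job in; it is judged then, once.
The state is a dict: "t": time; "q": joint angles; "qvel": joint speeds; "joint_efforts": joint torques, N m; "tool_pos": TCP position; "eef_rot": TCP orientation; "wrist_force": force on the tool from outside, world axes, zero at the start; "torque": the same for the moment, N m; "finger_gap": opening from 0.0 (shut) to 1.0 (fully open); "finger_force": force on a finger pad.
Only numpy, scipy, OpenCV 4.12 (cv2) and the standard library are available. Lean on these libraries where they do the work, as an engineer would, in place of code of your own. Each camera call takes 0.05 s, during which the arm holds its last target. There are 200 camera calls.

## Working session

There is one attempt and no reset: what is moved stays moved. The work goes in short steps, Python scripts to look and compute and a tool call to move; the robot and the scene stay as the last step left them, time stands still between calls to the robot, and variables do not carry over. Pictures are saved under pics/ and viewed, at most 10 in all, crops included, and the job is handed in when it is done.

Besides the shell and the picture viewer there is one more tool, called after ">>>" by a JSON object that holds its "op" and its "data", one argument or row to a line. apply_moves: Moves the arm, as the interface text tells. Its arguments: {"type":"object","properties":{"commands":{"type":"string"},"fingers":{"type":"number"},"squeeze":{"type":"number"}},"required":["commands"]}

```bash
mkdir -p pics
cat > h.py <<'E'
import numpy as np, cv2
from scipy.spatial.transform import Rotation as R
from workcell import manip
def cam(n):
    m=manip.camera_model(n); K=np.array([[m['fx'],0,m['cx']],[0,m['fy'],m['cy']],[0,0,1.]])
    return K,np.array(m['dist'],float),np.array(m['rvec'],float),np.array(m['tvec'],float)
def px2w(n,uv,z):
    K,d,r,t=cam(n); p=cv2.undistortPoints(np.array([[uv]],float),K,d)[0,0]
    M=cv2.Rodrigues(r)[0]; c=-M.T@t; v=M.T@np.array([p[0],p[1],1]); return c+v*(z-c[2])/v[2]
def w2px(n,P):
    K,d,r,t=cam(n); return cv2.projectPoints(np.array(P,float).reshape(-1,3),r,t,K,d)[0][:,0]
E
python3 - <<'E'
from h import *
a=manip.grab_frame('scene');b=manip.grab_frame('top')
cv2.imwrite('pics/s0.png',a);cv2.imwrite('pics/t0.png',b)
print(manip.get_state())
for n in('scene','top'):
    K,d,r,t=cam(n);print(n,-cv2.Rodrigues(r)[0].T@t)
E
```

```text
{'t': 0.1, 'q': array([ 1.12925552e+00,  3.08960232e-01,  1.63505400e+00, -1.51046774e-05,
        1.19968508e+00, -6.96888598e-02]), 'qvel': array([-0.0010405 , -0.00405342, -0.0039837 , -0.00180109, -0.00112686,
        0.00064593]), 'joint_efforts': array([-7.88126290e-04, -4.16414952e+01, -2.77643859e+01, -1.59658762e-04,
        4.12906302e-03, -1.07839250e-05]), 'tool_pos': array([0.22679412, 0.58160451, 0.23013807]), 'eef_rot': array([ 1.84853826e-01,  9.82765462e-01, -1.02088189e-03, -2.59516993e-04]), 'wrist_force': array([0.2611435 , 0.49589415, 0.43148725]), 'torque': array([-0.0071094 ,  0.04996359, -0.04692657]), 'finger_force': 0.0, 'finger_gap': 1.0002518739181054}
scene [1.00539454 0.36940678 0.89710118]
top [ 0.39492785 -0.01431718  1.02456456]
```

View pics/s0.png

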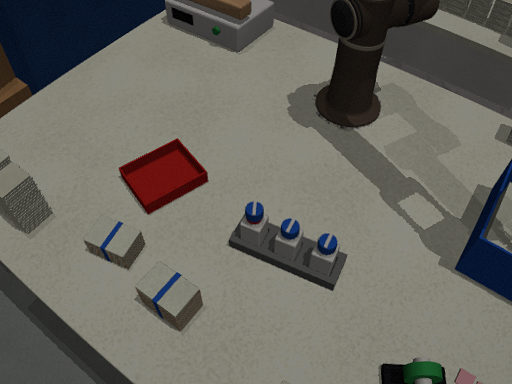

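View pics/t0.png

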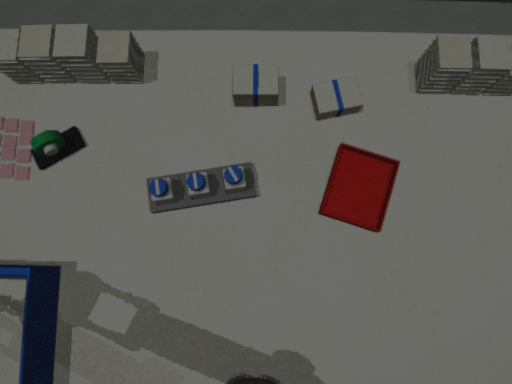

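The loose bottle looks to be the one nearest the tray: scene (255,212), top (234,175), with its bar askew. I'll enlarge both views to check.

Run:
```python
from h import *
a=cv2.imread('pics/s0.png');b=cv2.imread('pics/t0.png')
A=cv2.resize(a[190:290,225:355],None,fx=6,fy=6,interpolation=cv2.INTER_CUBIC)
B=cv2.resize(b[155:219,142:264],None,fx=6.5,fy=6.5,interpolation=cv2.INTER_CUBIC)
cv2.imwrite('pics/s1.png',np.clip(A*1.3,0,255));cv2.imwrite('pics/t1.png',np.clip(B*1.3,0,255))
```

```text
[ WARN:0@0.167] global loadsave.cpp:1063 imwrite_ Unsupported depth image for selected encoder is fallbacked to CV_8U.
```

View pics/s1.png

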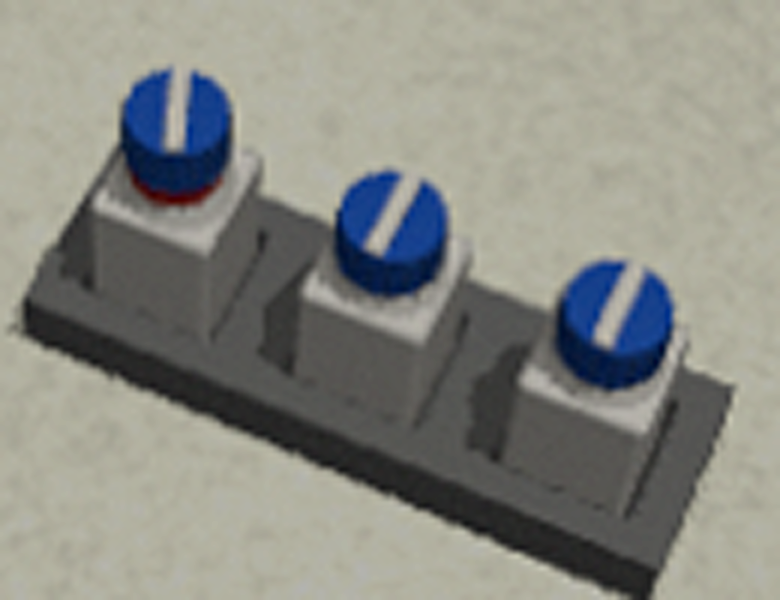

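View pics/t1.png

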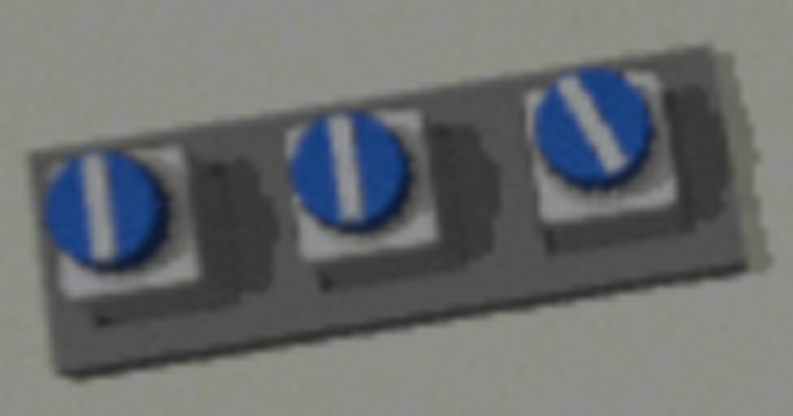

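The crops confirm it. The left cap in the scene view has the red band, and it is the rightmost in the top view, at about crop pixel (593,126).

Run:
```python
from h import *
f=lambda u,v:((u+.5)/6.5-.5+142,(v+.5)/6.5-.5+155)
g=lambda u,v:((u+.5)/6-.5+225,(v+.5)/6-.5+190)
np.set_printoptions(precision=4,suppress=True)
T={}
for n,p,z in(('loose',(593,126),.129),('mid',(349,168),.119),('left',(104,208),.119)):
    T[n]=px2w('top',f(*p),z);print(n,T[n])
for n,p,z in(('loose',(177,112),.129),('mid',(393,213),.119),('left',(618,305),.119)): print('sc',n,px2w('scene',g(*p),z))
c=[px2w('top',f(*p),.03) for p in((30,150),(712,45),(745,270),(62,375))]
print('rack',np.mean(c,0),np.linalg.norm(c[0]-c[1]),np.linalg.norm(c[1]-c[2]))
d=T['left']-T['loose'];print('y axis deg',np.degrees(np.arctan2(d[1],d[0])),np.linalg.norm(d))
d=c[0]-c[1];print('rack edge',np.degrees(np.arctan2(d[1],d[0])));d=c[3]-c[2];print(np.degrees(np.arctan2(d[1],d[0])))
for a,b,z in(((570,82),(617,170),.129),((341,116),(353,220),.119),((94,155),(105,262),.119)):
    d=px2w('top',f(*a),z)-px2w('top',f(*b),z);print('bar',np.degrees(np.arctan2(d[1],d[0])))
d=px2w('scene',g(180,68),.129)-px2w('scene',g(174,152),.129);print('bar sc',np.degrees(np.arctan2(d[1],d[0])))
t=[px2w('top',p,.04) for p in((343,145),(398,158),(379,230),(321,213))];print('tray',np.array(t),np.mean(t,0),np.linalg.norm(t[0]-t[1]),np.linalg.norm(t[1]-t[2]))
t=[px2w('scene',p,.04) for p in((178,140),(207,175),(149,207),(121,171))];print('tray sc',np.mean(t,0))
```

```text
loose [0.5596 0.0516 0.129 ]
mid [0.5459 0.135  0.119 ]
left [0.5311 0.2181 0.119 ]
sc loose [0.5582 0.0511 0.129 ]
sc mid [0.5427 0.1341 0.119 ]
sc left [0.5286 0.2179 0.119 ]
rack [0.5454 0.1349 0.03  ] 0.2587629767755292 0.08596237138444589
y axis deg 99.68994157041206 0.1692667206572711
rack edge 99.56947671285106
99.55929535096375
bar 28.933367146706246
bar 8.623768462497766
bar 8.737471744873671
bar sc -147.3425532451811
tray [[ 0.6507 -0.2078  0.04  ]
 [ 0.6202 -0.3407  0.04  ]
 [ 0.4461 -0.2893  0.04  ]
 [ 0.4846 -0.1528  0.04  ]] [ 0.5504 -0.2476  0.04  ] 0.13641078948088325 0.1815466185101458
tray sc [ 0.5513 -0.2381  0.04  ]
```

```bash
cat >> h.py <<'E'
def goal(xyz,yang):
    s=manip.get_state(); r=R.from_quat(s['eef_rot']); p=s['tool_pos']
    a=np.radians(yang); y=np.array([np.cos(a),np.sin(a),0]); z=np.array([0,0,-1.]); 
    g=R.from_matrix(np.c_[np.cross(y,z),y,z])
    print('t',s['t'],'shift',np.round(r.inv().apply(np.array(xyz)-p)/.3,4),'turn',np.round((r.inv()*g).as_rotvec()/(np.pi/2),4))
E
python3 - <<'E'
from h import *
goal([.4,.32,.235],28);goal([.559,.0513,.2],-13)
a=cv2.imread('pics/s0.png');b=cv2.imread('pics/t0.png')
A=cv2.resize(a[130:220,110:220],(400,327),interpolation=cv2.INTER_CUBIC)
B=cv2.resize(b[135:235,310:410],(400,400),interpolation=cv2.INTER_CUBIC)
C=np.zeros((400,800,3),np.uint8);C[:327,:400]=A;C[:,400:]=B
cv2.imwrite('pics/tray.png',C)
E
```

```text
t 0.1 shift [-0.8547 -0.6027 -0.0151] turn [-1.300e-03  4.000e-04  4.522e-01]
t 0.1 shift [-1.674  -1.2443  0.1029] turn [-1.200e-03  9.000e-04  9.077e-01]
```

View pics/tray.png

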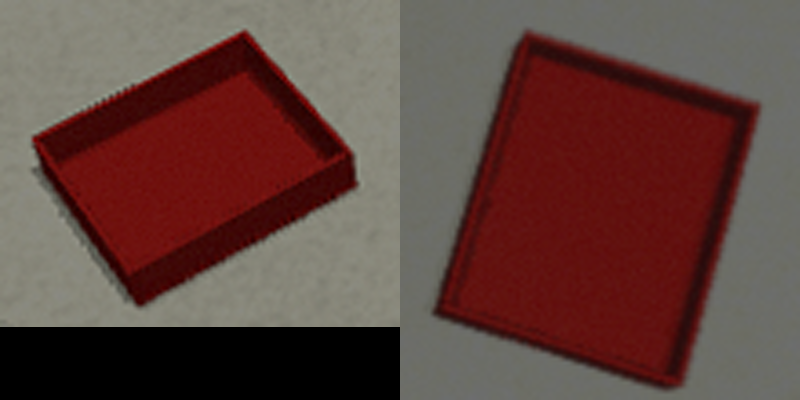

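The tray rim corners are at about scene-crop (247,33), (352,153), (133,275), (35,138) and top-crop (130,38), (358,105), (280,378), (38,308).

Run:
```python
from h import *
t=np.array([px2w('top',(310+u/4,135+v/4),.04) for u,v in((130,38),(358,105),(280,378),(38,308))])
s=np.array([px2w('scene',(110+u/3.636,130+v/3.636),.04) for u,v in((247,33),(352,153),(133,275),(35,138))])
for q in(t,s):print(q.mean(0),[np.linalg.norm(q[i]-q[(i+1)%4]).round(3) for i in range(4)])
print(np.degrees(np.arctan2(*(t[0]-t[3])[1::-1])))
```

```text
[ 0.54961195 -0.24789408  0.04      ] [np.float64(0.143), np.float64(0.173), np.float64(0.148), np.float64(0.175)]
[ 0.54773425 -0.24499617  0.04      ] [np.float64(0.146), np.float64(0.175), np.float64(0.15), np.float64(0.176)]
-19.16329032281949
```

>>> {"op": "apply_moves", "data": {
  "commands": "-0.855 -0.603 -0.015 0 0 0.45;-0.855 -0.603 -0.015 0 0 0.45;-0.855 -0.603 -0.015 0 0 0.45;-0.855 -0.603 -0.015 0 0 0.45;-0.855 -0.603 -0.015 0 0 0.45;-0.855 -0.603 -0.015 0 0 0.45;-0.855 -0.603 -0.015 0 0 0.45;-0.855 -0.603 -0.015 0 0 0.45",
  "fingers": 0.75,
  "squeeze": 40
}}

```text
t: 0.9
tool_pos: [0.4011, 0.3189, 0.2355]
eef_rot: [0.515, 0.857, -0.0, -0.0]
wrist_force: [-0.2, -0.1, 0.9]
finger_gap: 0.75
finger_force: 0.0
```

```bash
python3 -c "
from h import *
goal([.559,.0513,.2],-13)"
```

```text
t 0.9 shift [-1.0347  0.0465  0.1183] turn [-4.000e-04  1.000e-04  4.552e-01]
```

>>> {"op": "apply_moves", "data": {
  "commands": "-1 0.046 0 0 0 0.455;-1 0.046 0 0 0 0.455;-1 0.046 0 0 0 0.455;-1 0.046 0 0 0 0.455;-1 0.046 0 0 0 0.455;-1 0.046 0 0 0 0.455;-1 0.046 0.1 0 0 0.455;-1 0.046 0.1 0 0 0.455"
}}

```text
t: 1.7
tool_pos: [0.5515, 0.0631, 0.2017]
eef_rot: [0.782, 0.624, -0.003, -0.003]
wrist_force: [-1.8, 0.5, -0.4]
finger_gap: 0.75
finger_force: 0.0
```

```bash
python3 -c "
from h import *
goal([.559,.0513,.16],-13);goal([.559,.0513,.095],-13)"
```

```text
t 1.7 shift [-0.0327  0.0342  0.1388] turn [-0.0055  0.0007  0.002 ]
t 1.7 shift [-0.0324  0.036   0.3554] turn [-0.0055  0.0007  0.002 ]
```

>>> {"op": "apply_moves", "data": {
  "commands": "-0.033 0.034 0 0 0 0;-0.033 0.034 0.1 0 0 0;-0.033 0.034 0.1 0 0 0;-0.033 0.034 0.1 0 0 0"
}}

```text
t: 2.1
tool_pos: [0.5618, 0.0518, 0.1762]
eef_rot: [0.781, 0.625, -0.0, -0.0]
wrist_force: [-0.2, 0.4, 0.0]
finger_gap: 0.75
finger_force: 0.0
```

Run:
```python
from h import *
goal([.559,.0513,.095],-13)
a=manip.grab_frame('scene');b=manip.grab_frame('top')
C=np.zeros((400,800,3),np.uint8)
C[:,:400]=cv2.resize(a[150:250,205:305],(400,400),interpolation=cv2.INTER_CUBIC)
C[:,400:]=cv2.resize(b[130:230,184:284],(400,400),interpolation=cv2.INTER_CUBIC)
cv2.imwrite('pics/app.png',C)
```

```text
t 2.1 shift [-0.0036 -0.0085  0.2707] turn [-0.0005  0.      0.0039]
```

View pics/app.png

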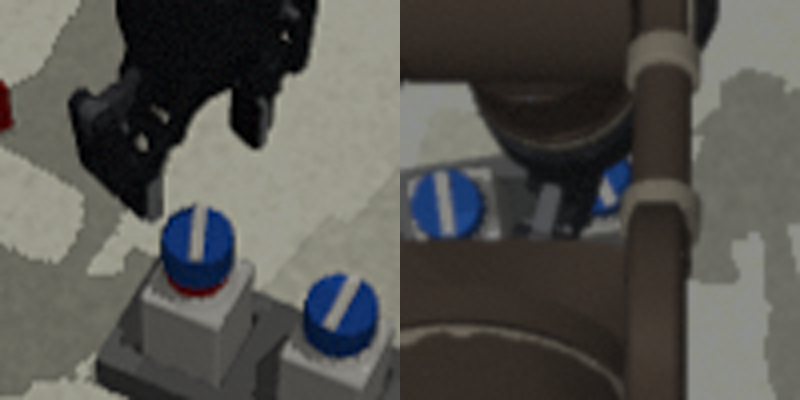

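The fingers straddle the cap: in the scene crop the tips are near (155,210) and (255,145), above the cap at (197,215). Descending.

>>> {"op": "apply_moves", "data": {
  "commands": "-0.004 -0.009 0.06 0 0 0;-0.004 -0.009 0.12 0 0 0;-0.004 -0.009 0.18 0 0 0;-0.004 -0.009 0.23 0 0 0;-0.004 -0.009 0.27 0 0 0;-0.004 -0.009 0.27 0 0 0;-0.004 -0.009 0.27 0 0 0"
}}

```text
t: 2.9
tool_pos: [0.5595, 0.0503, 0.0951]
eef_rot: [0.781, 0.624, 0.0, 0.0]
wrist_force: [-0.2, 0.6, -0.4]
finger_gap: 0.752
finger_force: 0.0
```

>>> {"op": "apply_moves", "data": {
  "commands": "0 0 0 0 0 0;0 0 0 0 0 0;0 0 0 0 0 0;0 0 0 0 0 0;0 0 0 0 0 0;0 0 0 0 0 0;0 0 0 0 0 0;0 0 0 0 0 0",
  "fingers": 0,
  "squeeze": 40
}}

```text
t: 3.7
tool_pos: [0.5603, 0.0502, 0.0959]
eef_rot: [0.781, 0.624, 0.001, 0.001]
wrist_force: [-0.3, 0.2, 6.9]
finger_gap: 0.44
finger_force: 40.6
```

Run:
```python
from h import *
s=manip.get_state();print(s['wrist_force'],s['torque'],s['finger_gap'],s['finger_force'],s['tool_pos']);goal([.559,.0513,.095],32)
```

```text
[-0.26267226  0.24432792  6.89105468] [ 0.05242151 -0.01054369 -0.00064508] 0.4404972436216478 40.59462904930115 [0.56031365 0.05021905 0.09594638]
t 3.7 shift [ 0.0025 -0.0051  0.0031] turn [ 1.600e-03  3.000e-04 -4.973e-01]
```

>>> {"op": "apply_moves", "data": {
  "commands": "0 0 0 0 0 -0.06;0 0 0 0 0 -0.13;0 0 0 0 0 -0.2;0 0 0 0 0 -0.27;0 0 0 0 0 -0.34;0 0 0 0 0 -0.41;0 0 0 0 0 -0.47;0 0 0 0 0 -0.5"
}}

```text
t: 4.5
tool_pos: [0.5609, 0.0506, 0.096]
eef_rot: [0.482, 0.876, 0.001, 0.002]
wrist_force: [1.8, 0.5, 4.0]
finger_gap: 0.452
finger_force: 40.7
```

>>> {"op": "apply_moves", "data": {
  "commands": "0 0 0 0 0 0;0 0 0 0 0 0",
  "squeeze": 50
}}

```text
t: 4.7
tool_pos: [0.5609, 0.0505, 0.0961]
eef_rot: [0.483, 0.875, 0.001, 0.002]
wrist_force: [1.5, 0.9, 5.3]
finger_gap: 0.447
finger_force: 49.6
```

Run:
```python
from h import *
s=manip.get_state();print(s['wrist_force'],s['torque'],s['finger_gap'],s['finger_force'],s['tool_pos']);goal([.559,.0513,.095],32)
a=manip.grab_frame('scene')
cv2.imwrite('pics/tw.png',cv2.resize(a[170:250,215:325],None,fx=5,fy=5,interpolation=cv2.INTER_CUBIC))
```

```text
[1.49222457 0.91234407 5.29067312] [ 0.1885398  -0.2339349   0.04736152] 0.4468985919543907 49.58976209163666 [0.56092162 0.05045343 0.09606276]
t 4.7 shift [ 0.0058 -0.0039  0.0035] turn [0.0023 0.0011 0.0022]
```

View pics/tw.png

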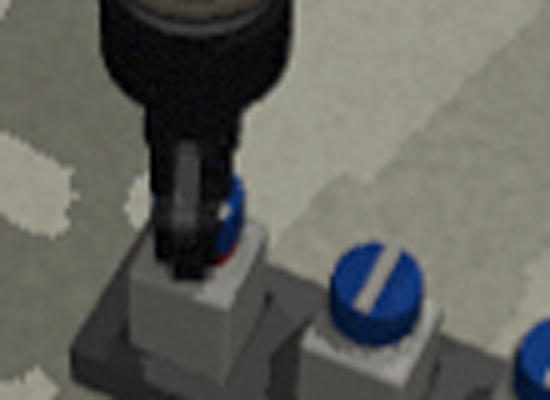

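The moment about z is about 0.05 N m, matching the cap's friction, and the bar end at (225,210) has turned with the fingers. Lifting.

>>> {"op": "apply_moves", "data": {
  "commands": "0 0 -0.02 0 0 0;0 0 -0.05 0 0 0;0 0 -0.08 0 0 0;0 0 -0.12 0 0 0;0 0 -0.18 0 0 0;0 0 -0.25 0 0 0;0 0 -0.32 0 0 0;0 0 -0.32 0 0 0",
  "squeeze": 60
}}

```text
t: 5.55
tool_pos: [0.5607, 0.0501, 0.1946]
eef_rot: [0.483, 0.876, 0.001, 0.002]
wrist_force: [0.7, -0.2, -1.6]
finger_gap: 0.438
finger_force: 60.6
```

Run:
```python
from h import *
s=manip.get_state();print(s['wrist_force'],s['torque'],s['finger_gap'],s['finger_force'],s['tool_pos']);
goal([.549,-.246,.19],3)
```

```text
[ 0.6609252  -0.19942586 -1.56166866] [-0.01136935 -0.03479323  0.00046187] 0.4376762026587622 60.649330615997314 [0.56070644 0.05009997 0.19456071]
t 5.55 shift [-0.8138 -0.5598  0.0153] turn [0.003  0.0011 0.3251]
```

>>> {"op": "apply_moves", "data": {
  "commands": "-0.04 -0.03 0 0 0 0;-0.12 -0.08 0 0 0 0;-0.2 -0.138 0 0 0 0;-0.28 -0.193 0 0 0 0;-0.36 -0.248 0 0 0 0;-0.44 -0.303 0 0 0 0;-0.52 -0.358 0 0 0 0;-0.6 -0.413 0 0 0 0"
}}

```text
t: 6.35
tool_pos: [0.5478, -0.1697, 0.1886]
eef_rot: [0.483, 0.876, -0.001, -0.002]
wrist_force: [1.5, 0.5, -1.8]
finger_gap: 0.442
finger_force: 60.6
```

>>> {"op": "apply_moves", "data": {
  "commands": "-0.07 -0.048 0 0 0 0;-0.13 -0.09 0 0 0 0;-0.18 -0.125 0 0 0 0;-0.205 -0.14 0 0 0 0;-0.214 -0.147 0 0 0 0;-0.214 -0.147 0 0 0 0;-0.214 -0.147 0 0 0 0;-0.214 -0.147 0 0 0 0"
}}

```text
t: 7.15
tool_pos: [0.5474, -0.245, 0.1908]
eef_rot: [0.482, 0.876, 0.0, -0.0]
wrist_force: [0.6, -0.4, -1.3]
finger_gap: 0.441
finger_force: 60.6
```

Run:
```python
from h import *
s=manip.get_state();print(s['wrist_force'],s['torque'],s['finger_gap'],s['finger_force'],s['tool_pos']);
goal([.549,-.246,.11],32)
a=manip.grab_frame('scene')
cv2.imwrite('pics/ov.png',cv2.resize(a[70:230,80:260],None,fx=3.5,fy=3.5,interpolation=cv2.INTER_CUBIC))
```

```text
[ 0.61375679 -0.35056579 -1.33184826] [0.04798872 0.0662817  0.04661175] 0.44106635580423403 60.56315302848816 [ 0.54740633 -0.24497629  0.1907559 ]
t 7.15 shift [-0.0058  0.0027  0.2692] turn [ 0.     -0.0003  0.0035]
```

View pics/ov.png

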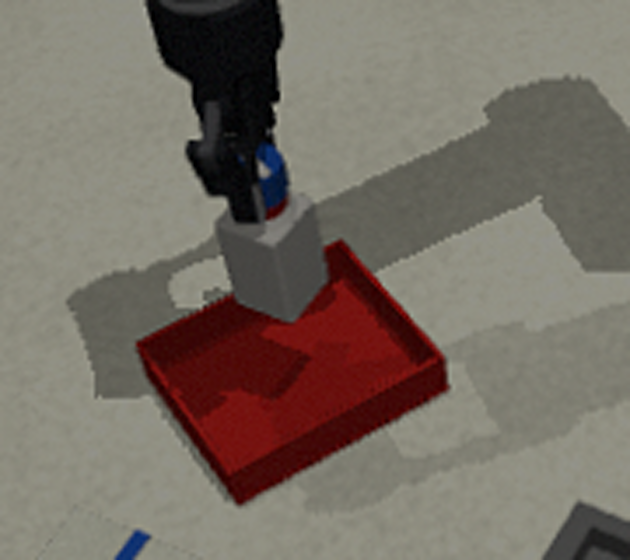

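The bottle hangs over the middle of the tray, nearly upright. Lowering gently.

>>> {"op": "apply_moves", "data": {
  "commands": "-0.005 0.003 0.05 0 0 0;-0.005 0.003 0.11 0 0 0;-0.005 0.003 0.17 0 0 0;-0.005 0.003 0.22 0 0 0;-0.005 0.003 0.26 0 0 0;-0.005 0.003 0.28 0 0 0;-0.005 0.003 0.29 0 0 0;-0.005 0.003 0.29 0 0 0"
}}

```text
t: 8.0
tool_pos: [0.549, -0.2468, 0.1037]
eef_rot: [0.483, 0.876, -0.0, 0.0]
wrist_force: [-1.3, 0.2, -1.5]
finger_gap: 0.441
finger_force: 60.6
```

>>> {"op": "apply_moves", "data": {
  "commands": "0 0 0.007 0 0 0;0 0 0.014 0 0 0;0 0 0.02 0 0 0;0 0 0.02 0 0 0;0 0 0.02 0 0 0"
}}

```text
t: 8.5
tool_pos: [0.5489, -0.2468, 0.0979]
eef_rot: [0.483, 0.876, -0.0, 0.0]
wrist_force: [0.4, 0.2, -1.4]
finger_gap: 0.446
finger_force: 60.6
```

>>> {"op": "apply_moves", "data": {
  "commands": "0 0 0.003 0 0 0;0 0 0.006 0 0 0;0 0 0.008 0 0 0;0 0 0.008 0 0 0;0 0 0.008 0 0 0"
}}

```text
t: 9.0
tool_pos: [0.5489, -0.2467, 0.0953]
eef_rot: [0.483, 0.876, -0.0, -0.0]
wrist_force: [0.8, 0.4, -1.2]
finger_gap: 0.442
finger_force: 60.6
```

>>> {"op": "apply_moves", "data": {
  "commands": "0 0 0.002 0 0 0;0 0 0.004 0 0 0;0 0 0.005 0 0 0;0 0 0.005 0 0 0"
}}

```text
t: 9.4
tool_pos: [0.5492, -0.247, 0.0951]
eef_rot: [0.483, 0.876, -0.0, 0.0]
wrist_force: [-2.1, 0.0, 5.4]
finger_gap: 0.442
finger_force: 61.3
```

Contact with the floor. I'll ease the grip so the base settles flat, then open slowly and look.

>>> {"op": "apply_moves", "data": {
  "commands": "0 0 0.003 0 0 0;0 0 0.003 0 0 0;0 0 0.003 0 0 0;0 0 0.003 0 0 0",
  "squeeze": 20
}}

```text
t: 9.8
tool_pos: [0.5494, -0.2471, 0.0951]
eef_rot: [0.483, 0.876, -0.0, 0.0]
wrist_force: [-3.0, 1.4, 8.6]
finger_gap: 0.439
finger_force: 61.8
```

>>> {"op": "apply_moves", "data": {
  "commands": "0 0 0 0 0 0;0 0 0 0 0 0;0 0 0 0 0 0;0 0 0 0 0 0",
  "fingers": 0.55
}}

```text
t: 10.2
tool_pos: [0.5488, -0.2467, 0.0926]
eef_rot: [0.483, 0.876, 0.0, -0.0]
wrist_force: [-0.0, -0.5, -0.7]
finger_gap: 0.55
finger_force: 0.0
```

>>> {"op": "apply_moves", "data": {
  "commands": "0 0 0 0 0 0;0 0 0 0 0 0;0 0 0 0 0 0;0 0 0 0 0 0",
  "fingers": 0.75
}}

```text
t: 10.6
tool_pos: [0.5489, -0.2468, 0.0929]
eef_rot: [0.483, 0.876, 0.0, 0.0]
wrist_force: [0.3, 0.1, -0.3]
finger_gap: 0.751
finger_force: 0.0
```

Run:
```python
from h import *
a=manip.grab_frame('scene')
cv2.imwrite('pics/dn.png',cv2.resize(a[90:230,80:260],None,fx=4,fy=4,interpolation=cv2.INTER_CUBIC))
```

```text
(no output)
```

View pics/dn.png

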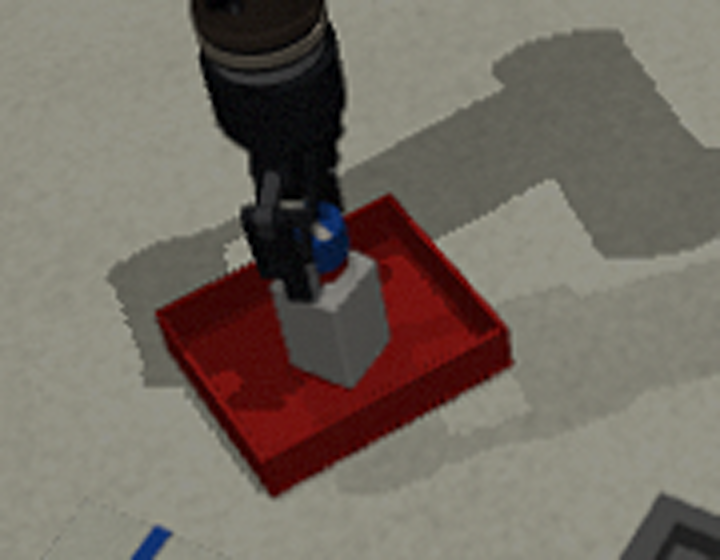

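The bottle stands free on the tray floor, with its base corner at about (350,385). Retreating straight up.

>>> {"op": "apply_moves", "data": {
  "commands": "0 0 -0.03 0 0 0;0 0 -0.07 0 0 0;0 0 -0.12 0 0 0;0 0 -0.2 0 0 0;0 0 -0.3 0 0 0;0 0 -0.42 0 0 0;0 0 -0.5 0 0 0;0 0 -0.5 0 0 0"
}}

```text
t: 11.45
tool_pos: [0.5522, -0.2485, 0.2501]
eef_rot: [0.483, 0.876, 0.0, 0.006]
wrist_force: [0.5, 0.1, 1.6]
finger_gap: 0.751
finger_force: 0.0
```

Run:
```python
from h import *
a=manip.grab_frame('scene')
cv2.imwrite('pics/end.png',cv2.resize(a[120:300,100:360],None,fx=3,fy=3,interpolation=cv2.INTER_CUBIC))
```

```text
(no output)
```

View pics/end.png

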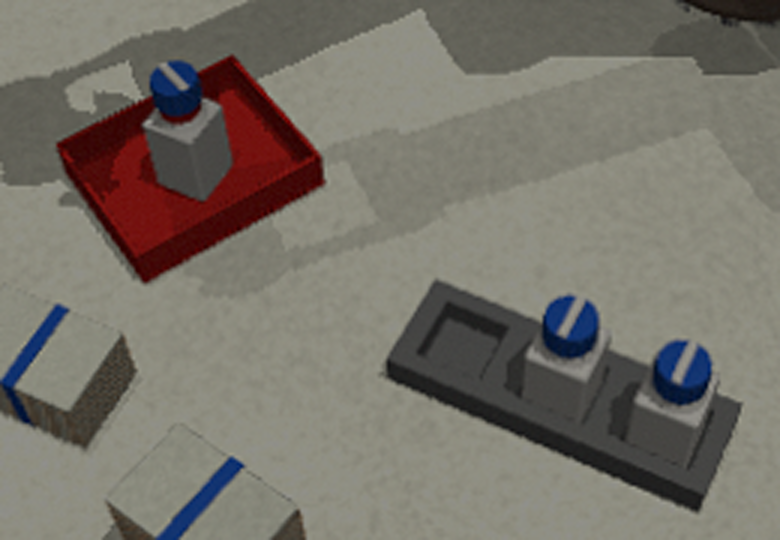

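The loose bottle stands upright in the tray at (190,150), with its bar turned further anticlockwise. The two tight bottles are still in the rack.

```bash
python3 -c "
from workcell import manip
print(manip.finish_job())"
```

```text
the job is handed in; nothing more can be done
None
```

The loose cap was test-twisted about 45° anticlockwise in the rack, and its bottle now stands upright on the red tray floor with both tight bottles still in the rack; the job is handed in.

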